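# Bed a flow cell by its flat in the V of a sloped nest and bolt it

## Robot

A 7-joint arm with a two-finger parallel gripper is mounted at the origin on the work surface. World frame = base frame: x ahead of the robot, y to its left, z up, the work surface at z = 0. Lengths are in m, angles in degrees, forces in N, time in s.
With the tool pointing down it reaches from about 0.425 to 0.95 m from the base axis. Payload 16.7 kg.
Tool frame: the origin (TCP) lies on the centre line of the jaws, within the pads' length; the fingertips stand 11 mm ahead of it and the grasp point (between the pads) lies 8 mm behind it; z points along the fingers, y is the line along which they close (so a half turn about z gives the same grasp; the last joint's range is limited). The gripper opens to 94 mm and grips with 3 to 60 N. Pads are 16 mm wide; open, the fingers measure 119 mm over their backs; the gripper's body (75 mm by 177 mm) begins 78 mm behind the grasp point.
Start: joints at [62.653, 24.414, 4.234, 92.017, -1.954, 63.644, -3.845], TCP at [0.217, -0.639, 0.216] pointing down, gripper open.
Joint ranges: [-163.25, 163.25], [-28.42, 122.38], [-70.27, 78.77], [12.13, 141.07], [-58.53, 238.53], [9.26, 117.41], [-156.51, 156.51]. Speed limits (degrees/s): [108.29, 108.29, 136.94, 136.94, 172.46, 172.46, 172.46].

## Interface

Orientations are given as a 3x3 rotation matrix whose columns are the frame's x, y, z axes.
In Python, from station import read_state, read_camera, camera_info, finish_job gives the robot as it stands.
- The arm moves only by the shell command python3 -m pendant 'ROWS'. ROWS is JSON, a list of rows, each an object of numbers: "x", "y", "z": the shift along the tool's x, y, z in mm; "turn": the turn about the tool's z in units of 5 degrees (1.0 is 5 degrees); "claw": the closure, from 0 (fully open) to 1 (shut). A call has exactly 8 rows; each row is the pose to reach, as a shift and turn from the pose commanded when the call began, along the tool's axes at that moment; what a row does not reach only later rows make up. A row lasts 1/8 s, in which the tool goes at most 62.5 mm and 10.7 degrees, less where a joint would pass 70% of its speed; a pose out of reach is approached as far as the arm can. A call with a gripper value outside its range is refused whole. The fingers move at their own pace and stop on an object; the grip force is fixed at half the most. Time passes only in rows, so rows that repeat a pose let the fingers close, or fill a call up. It gives the time, the measured TCP pose, the force, the opening and the grip force at its end, in the units of the state.
- read_state(): the state, without advancing time (a new reading comes with each control period).
- read_camera(name): name is "scene" or "side" or "wrist"; returns the picture (400x640x3 uint8, blue, green, red); there is no depth.
- camera_info(name): a dict with "mtx" (3x3 intrinsics, pixels), "dist" ([k1, k2, p1, p2, k3] as OpenCV has them; the pictures are not rectified), "position" and "rotation" of the camera in the world; the wrist camera has in their place "T_tool_cam" (4x4, takes a point from camera to tool coordinates, whose origin is the TCP and whose axes are the flange's). Camera axes: x right, y down, z forward; pixel columns grow to the right and rows downward; lengths in m; the calibration is good to about 2 mm. A picture is of the moment at which its call begins: read the wrist's pose just before it. camera_info takes no time and is no camera call.
- finish_job(): hands the job in; it is judged then, once.
The state is a dict: "time_s": time; "joints": joint angles; "joint_vel": joint speeds; "effort": joint torques, N m; "tool_pos": TCP position; "tcp_rot": TCP orientation; "wrist_force": force on the tool from outside, world axes, zero at the start; "moment": the same for the moment, N m; "grip_width": opening from 0.0 (shut) to 1.0 (fully open); "grasp_force": force on a finger pad.
Only numpy, scipy, OpenCV 4.12 (cv2) and the standard library are available. Lean on these libraries where they do the work, as an engineer would, in place of code of your own. Each camera call takes 0.05 s, during which the arm holds its last target. There are 200 camera calls.

## Task

Without lifting the round steel flow cell out of its sloped nest, roll it by its hub in the V of the two fences until its flat is felt to drop and lies flush on the fence opposite the locking bolt, so that its slot faces the bolt. Then slide the bolt in by its upright handle until it bottoms in the slot and the ring mark on its rod has come up to the back of the guide block, and let go. Leave everything else on the bench where it stands.

Things in the scene. Friction and masses are not known exactly. Their poses are not given: they have to be found in the camera images.
- nest: service nest fixed on a bench mat: slippery black plate on an aluminium stand. Origin on the plate's surface. z: the plate's normal, leaning 30 degrees from vertical, roughly to the robot's right. x, y lie in the plate. Two aluminium fences 13 mm high, A and B, at a right angle, are the V in which the cell rests by its weight. The locking bolt comes from +x along y = 0
- bed (a point): point on the inner face of fence A at nest x = -24, y = 0 mm, 7 mm above the plate; the middle of the flat lies here when the cell is bedded. Fence A, opposite the bolt, runs along nest y from -40 to 36 mm
- fence_b (a point): point on the inner face of fence B, the other side of the V, at nest x = 0, y = -28 mm, 7 mm above the plate; the fence runs along nest x from -24 to 46 mm
- guide (a point): middle of the back (+x) face of the bolt's guide block, at nest x = 68, y = 0 mm, 9 mm above the plate; the block spans nest x 44 to 68, y -15.5 to 15.5 mm, top 16 mm above the plate
- cell: flow cell, steel, about 0.3 kg: a disc (flange) 56 mm across, 14 mm thick, face down on the plate, with a round hub 26 mm across rising from 14 to 52 mm above the plate. Origin on its axis, underside; z along the hub. With a round part of the rim on both fences the axis is at nest (4, 0) mm; bedded with the flat on A it is at nest (0, 0), its axes parallel to the nest's
- cell_hub (a point): point to grip on the cell's hub, on the axis, 34 mm above the plate; axes are the cell's. The cell starts turned 43 to 126 degrees clockwise (seen from above) from the bedded position: roll it counter-clockwise; the other way the flat meets fence B first, which is wrong
- cell_flat (a point): middle of the flange's one flat, 24 mm from the axis on the cell's -x side, 7 mm above the plate; the flat is 29 mm wide and 4 mm deep
- cell_slot (a point): middle of the floor of the blind slot, 14 mm from the axis on the cell's +x side, opposite the flat, 8 mm above the plate; the slot is 11 mm wide, 14 mm deep from the rim, open at the top
- bolt_handle (a point): point to grip on the bolt's upright handle post, 40 mm above the plate; the post is 12 mm thick, from 4 to 58 mm above the plate, along the nest's z; axes are the nest's; it stands at nest x = 100 mm minus the travel, y = 0
- bolt (a joint): travel of the locking bolt along the nest's -x, 0 to 0.040 m, starting 0 to 5 mm in. Rod 8 mm thick, 9 mm above the plate, nose at nest x = 38 mm minus the travel. It takes about 2 N to slide and stays where left. With the cell bedded it bottoms in the slot at 0.024 m; the dark ring mark on the rod is then just at the guide's back face
- vial: small amber vial, 15 mm across, 32 mm tall, standing on the mat; origin at its foot; a bystander
- union: steel ring, 26 mm across, 12 mm tall, lying on the mat; a bystander
- wrench: small open-ended wrench, 130 mm long, lying on the mat; a bystander
- jar: small clear jar, 44 mm across, 48 mm tall, standing on the mat; origin at its foot; a bystander
- beaker: small glass beaker, 52 mm across, 60 mm tall, standing on the mat; origin at its foot; a bystander
- solvent_a: amber solvent bottle, 86 mm across, 210 mm tall, on the bench; origin at its foot; a bystander
- solvent_b: clear solvent bottle, 76 mm across, 170 mm tall, on the bench; origin at its foot; a bystander
There are look-alikes about, which are no part of the job. Of the things that look like the nest, take the one that is nearest to the robot's base at the start.

How it is judged (in metres and radians):
On the way:
1. the cell's flat lies flush on the fence opposite the bolt while the bolt is still out (distance between cell_flat and bed below 0.003 m and angle between the x axis of cell_hub and the x axis of nest, either way round below 0.07 rad and value of joint bolt below 0.01 m), for 0.3 s.
At the end, for the whole second after the job is handed in: the cell lies on the nest's plate (within 3 mm) with its flat flush on the fence opposite the bolt (middle of the flat within 3 mm of the bed point, turned less than 4 degrees off), at rest, and the bolt is bottomed in the slot (travel 22.2 to 26.5 mm) (distance between cell_flat and bed below 0.003 m and angle between the x axis of cell_hub and the x axis of nest, either way round below 0.07 rad and value of joint bolt between 0.0222 and 0.0265 m and z of cell_hub in the frame of nest below 0.037 m and linear speed of cell below 0.01 m/s); the robot touches nothing.
It fails at once if the cell is lifted over 12 mm off the nest's plate (z of cell_hub in the frame of nest above 0.046 m).
It fails at once if a bystander is moved over 30 mm (distance of any of vial, union, wrench, jar, beaker, solvent_a, solvent_b from where it was at the start of the episode above 0.03 m).
It also fails if it takes over 56 s, if anything falls off the work surface, if the arm or the gripper's body presses on something with over 40 N, if the wrist force passes 120 N, or if a joint passes its speed limit or range.

## Working session

There is one attempt and no reset: what is moved stays moved. The work goes in short steps, Python scripts to look and compute and a shell command to move; the robot and the scene stay as the last step left them, time stands still between calls to the robot, and variables do not carry over. Pictures are saved under pics/ and viewed, at most 10 in all, crops included, and the job is handed in when it is done.

```bash
mkdir -p pics; ls; python3 - <<'E'
from station import *
import cv2,numpy as np
np.set_printoptions(precision=4,suppress=True)
s=read_state();print(s['time_s'],s['tool_pos'],s['tcp_rot'],s['grip_width'])
for n in("scene","side","wrist"):
    cv2.imwrite(f'pics/{n}0.png',read_camera(n));print(n,camera_info(n))
E
```

```text
pics
0.0 [ 0.2172 -0.6387  0.2158] [[ 0.9468  0.3219 -0.0005]
 [ 0.3219 -0.9468  0.0012]
 [-0.0001 -0.0013 -1.    ]] 0.9988202572104233
scene {'mtx': array([[427.8158,   0.    , 322.0703],
       [  0.    , 427.8158, 193.6278],
       [  0.    ,   0.    ,   1.    ]]), 'dist': array([-0.032,  0.   ,  0.   ,  0.   ,  0.   ]), 'position': array([1.443 , 0.0528, 0.8048]), 'rotation': array([[-0.0304,  0.625 , -0.78  ],
       [ 0.9993,  0.0351, -0.0108],
       [ 0.0206, -0.7798, -0.6257]])}
side {'mtx': array([[374.855 ,   0.    , 318.5489],
       [  0.    , 374.855 , 199.9881],
       [  0.    ,   0.    ,   1.    ]]), 'dist': array([-0.0847,  0.    ,  0.    ,  0.    ,  0.    ]), 'position': array([0.4604, 0.81  , 0.8956]), 'rotation': array([[-0.9931, -0.0794,  0.0867],
       [-0.1173,  0.7161, -0.6881],
       [-0.0075, -0.6935, -0.7204]])}
wrist {'mtx': array([[288.4119,   0.    , 319.8462],
       [  0.    , 288.4119, 201.5823],
       [  0.    ,   0.    ,   1.    ]]), 'dist': array([-0.0341,  0.    ,  0.    ,  0.    ,  0.    ]), 'T_tool_cam': array([[-0.0007, -0.9712, -0.2382,  0.0679],
       [ 1.    , -0.0006, -0.0006,  0.0003],
       [ 0.0004, -0.2382,  0.9712, -0.1686],
       [ 0.    ,  0.    ,  0.    ,  1.    ]])}
```

View pics/scene0.png

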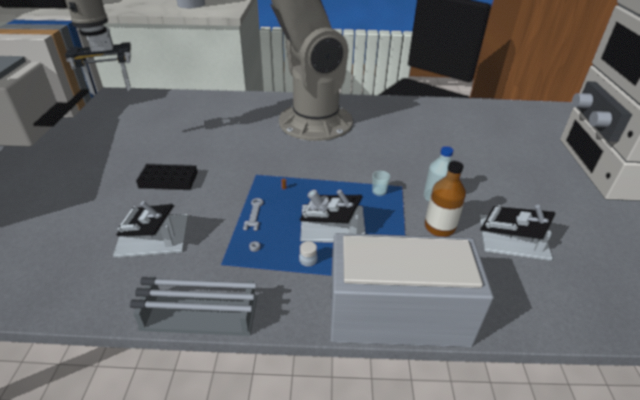

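View pics/side0.png

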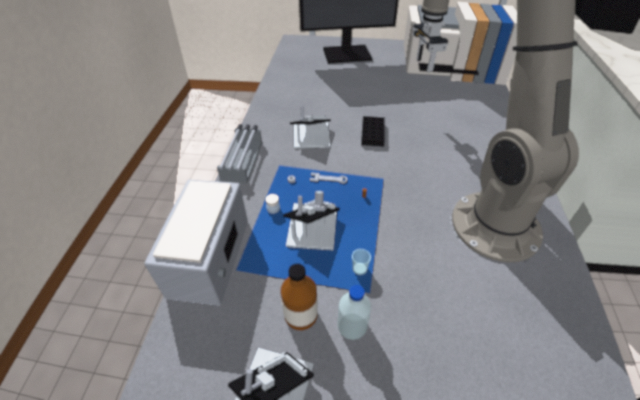

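Three nests could be taken for the one wanted. In the scene view they are at (150,220) left, (330,215) on the blue mat, and (518,230) right. The one on the mat is nearest to the base at (316,120), and it matches "on a bench mat". I'll check it in a close crop.

```bash
python3 - <<'E'
import cv2,numpy as np
a=cv2.imread('pics/scene0.png')[175:255,280:380];b=cv2.imread('pics/side0.png')[175:255,270:370]
cv2.imwrite('pics/crop0.png',np.hstack([cv2.resize(i,None,fx=4,fy=4,interpolation=2) for i in(a,b)]))
E
```

```text
(no output)
```

View pics/crop0.png

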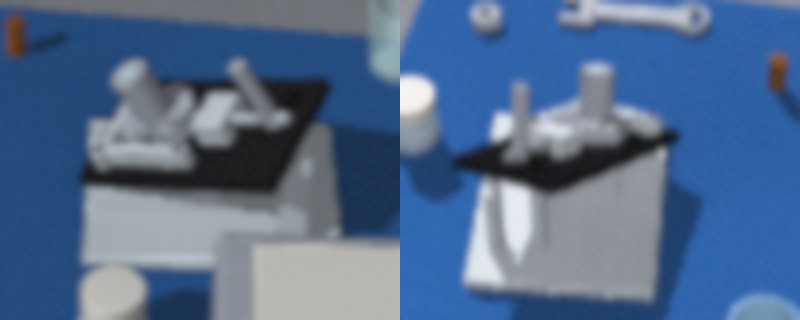

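The crop confirms the mat nest. The hub top is at scene (312.5,192) and side (319,192). The bolt handle top is at scene (339.5,191) and side (300,196). I'll triangulate both.

```bash
cat > h.py <<'E'
from station import *
import cv2,numpy as np
np.set_printoptions(precision=4,suppress=True)
def cam(n,s=None):
    c=camera_info(n)
    if n=='wrist':
        T=np.array(c['T_tool_cam']);R=np.array(s['tcp_rot']);return c['mtx'],c['dist'],R@T[:3,:3],R@T[:3,3]+s['tool_pos']
    return c['mtx'],c['dist'],np.array(c['rotation']),np.array(c['position'])
def ray(c,uv):
    p=cv2.undistortPoints(np.array([[uv]],float),c[0],c[1])[0,0];d=c[2]@[p[0],p[1],1];return c[3],d/np.linalg.norm(d)
def tri(rs):
    A=sum(np.eye(3)-np.outer(d,d) for o,d in rs);b=sum((np.eye(3)-np.outer(d,d))@o for o,d in rs);X=np.linalg.solve(A,b)
    return X,[1e3*np.linalg.norm((np.eye(3)-np.outer(d,d))@(X-o)) for o,d in rs]
def proj(c,P):
    return cv2.projectPoints((np.atleast_2d(P)-c[3])@c[2],np.zeros(3),np.zeros(3),c[0],np.array(c[1]))[0][:,0]
E
python3 - <<'E'
from h import *
sc,si=cam('scene'),cam('side')
for n,a,b in(('hub',(312.5,192),(319.2,192)),('handle',(339.5,191),(300,196.2)),('hubbase',(317.5,203),(319.5,206)),('hanbase',(346,203.5),(299,214))):
    print(n,*tri([ray(sc,a),ray(si,b)]))
E
```

```text
hub [0.5582 0.0153 0.099 ] [np.float64(0.3803627224889274), np.float64(0.3803627224889108)]
handle [0.6049 0.0839 0.1436] [np.float64(0.841274638897158), np.float64(0.8412746388971001)]
hubbase [0.5545 0.0305 0.0565] [np.float64(2.594464293762945), np.float64(2.5944642937628473)]
hanbase [0.6038 0.1057 0.0986] [np.float64(3.7150423960562855), np.float64(3.715042396056291)]
```

```bash
python3 -m pendant '[{"x":60,"y":-59,"z":-5,"turn":-2},{"x":120,"y":-118,"z":-10,"turn":-4},{"x":180,"y":-177,"z":-14,"turn":-6},{"x":240,"y":-235,"z":-14,"turn":-8},{"x":300,"y":-294,"z":-14,"turn":-10},{"x":360,"y":-353,"z":-14,"turn":-12},{"x":420,"y":-412,"z":-14,"turn":-14.2},{"x":480,"y":-470,"z":-14,"turn":-14.2}]'
```

```text
invalid input
```

```bash
python3 -m pendant '[{"x":60,"y":-59,"z":-5,"turn":-2,"claw":0},{"x":120,"y":-118,"z":-10,"turn":-4,"claw":0},{"x":180,"y":-177,"z":-14,"turn":-6,"claw":0},{"x":240,"y":-235,"z":-14,"turn":-8,"claw":0},{"x":300,"y":-294,"z":-14,"turn":-10,"claw":0},{"x":360,"y":-353,"z":-14,"turn":-12,"claw":0},{"x":420,"y":-412,"z":-14,"turn":-14.2,"claw":0},{"x":480,"y":-470,"z":-14,"turn":-14.2,"claw":0}]'
```

```text
time_s: 1.15
tool_pos: [0.4431, -0.1912, 0.2303]
tcp_rot: [[0.001, 1.0, 0.0], [1.0, -0.001, -0.0], [-0.0, 0.0, -1.0]]
wrist_force: [1.2, -1.0, 0.1]
grip_width: 1.0
grasp_force: 0.0
```

```bash
python3 -m pendant '[{"x":54,"y":27,"z":0,"turn":0,"claw":0},{"x":108,"y":54,"z":0,"turn":0,"claw":0},{"x":162,"y":81,"z":0,"turn":0,"claw":0},{"x":216,"y":108,"z":0,"turn":0,"claw":0},{"x":256,"y":128,"z":0,"turn":0,"claw":0},{"x":265,"y":137,"z":0,"turn":0,"claw":0},{"x":265,"y":137,"z":0,"turn":0,"claw":0},{"x":265,"y":137,"z":0,"turn":0,"claw":0}]'
python3 - <<'E'
from h import *
s=read_state();im=read_camera('wrist');cv2.imwrite('pics/w1.png',im)
print(s['time_s'],s['joints'],s['tool_pos']);c=cam('wrist',s)
print(proj(c,[[.5582,.0153,.099],[.6049,.0839,.1436]]))
E
```

```text
time_s: 2.15
tool_pos: [0.5802, 0.0698, 0.23]
tcp_rot: [[0.006, 1.0, -0.0], [1.0, -0.006, -0.001], [-0.001, -0.0, -1.0]]
wrist_force: [0.4, 0.4, -0.0]
grip_width: 1.002
grasp_force: 0.0
2.15 [ 13.3122  18.2213 -32.5616 101.4187  10.8743  63.5263 -23.1481] [0.5802 0.0698 0.23  ]
[[301.144  244.7287]
 [348.0332 192.3744]]
```

View pics/w1.png

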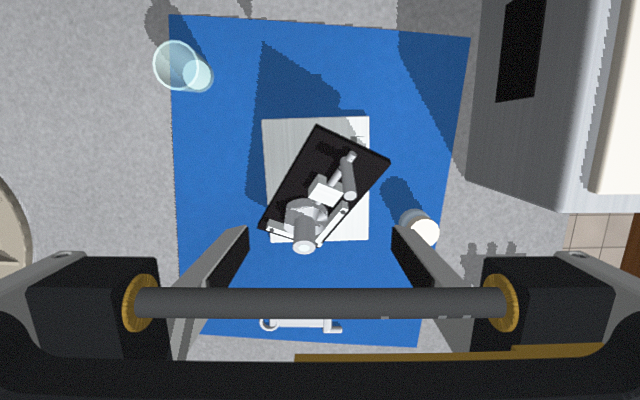

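The view looks down with +y up. The hub top is at (303,248), the handle top at (350,196), the handle foot at (349,158), and plate corners at (317,124), (391,158) and (259,228). I'll enlarge it for the slot and flat.

```bash
python3 - <<'E'
import cv2
a=cv2.imread('pics/w1.png')[118:262,250:400]
cv2.imwrite('pics/w1c.png',cv2.resize(a,None,fx=4,fy=4,interpolation=2))
E
```

```text
(no output)
```

View pics/w1c.png

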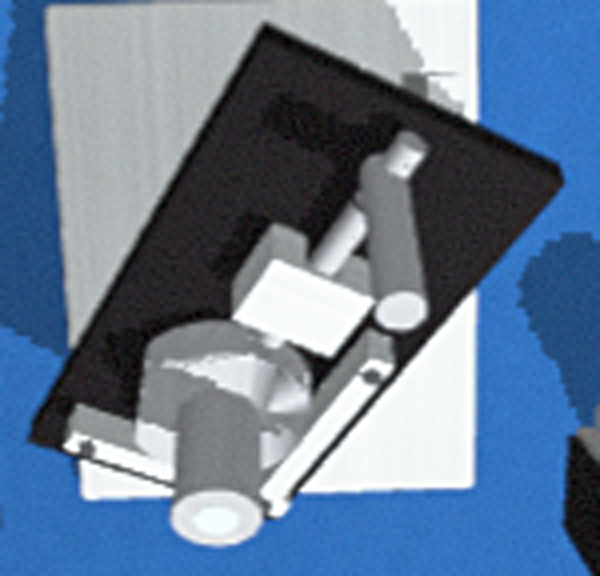

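The enlarged view shows the guide block's top corners at crop (272,262), (375,300), (332,356) and (233,312). The hub top is at (216,518) and the handle top at (402,310). Fence B runs up-right and fence A is at lower left. I'll fit the nest frame to these points.

```bash
cat > fit.py <<'E'
from h import *
from scipy.optimize import least_squares
s={'tool_pos':[.5802,.0698,.23],'tcp_rot':[[.006,1,0],[1,-.006,-.001],[-.001,0,-1]]}
w,sc,si=cam('wrist',s),cam('scene'),cam('side')
k=lambda u,v:(250+u/4-.375,118+v/4-.375)
def frame(p):
    n=np.array([.5*np.cos(p[0]),.5*np.sin(p[0]),.75**.5]);u=np.array([-n[2]*np.cos(p[0]),-n[2]*np.sin(p[0]),.5]);h=np.cross(u,n)
    x=np.cos(p[1])*u+np.sin(p[1])*h;return np.c_[x,np.cross(n,x),n],np.array(p[2:5])
def obs(p):
    t=p[5]
    return [(w,(4,0,52),k(216,518),1),(w,(68,15.5,16),k(272,262),1),(w,(68,-15.5,16),k(375,300),1),(w,(44,-15.5,16),k(332,356),1),(w,(44,15.5,16),k(233,312),1),
     (w,(100-t,0,58),k(402,310),1),(sc,(4,0,52),(312.5,192),.7),(si,(4,0,52),(319.2,192),.7),(sc,(100-t,0,58),(339.5,191),.7),(si,(100-t,0,58),(300,196.2),.7)]
def res(p):
    R,o=frame(p);return np.concatenate([wt*(proj(c,R@np.array(q)/1e3+o)[0]-m) for c,q,m,wt in obs(p)])
r=least_squares(res,[-1.57,.6,.57,.04,.06,3]);R,o=frame(r.x)
np.savez('nest.npz',R=R,o=o,t=r.x[5])
if __name__=='__main__':
    print(np.degrees(r.x[:2]),r.x[2:],'\n',R);print(r.fun.reshape(-1,2))
    for n,q in(('hub34',(4,0,34)),('hub40',(4,0,40)),('handle40',(100-r.x[5],0,40)),('bed',(-24,0,7))): print(n,R@np.array(q)/1e3+o)
    # back-project cropped features onto planes -> nest coords
    def on(uv,z):
        a,d=ray(w,k(*uv));a=R.T@(a-o)*1e3;d=R.T@d;return a+d*(z-a[2])/d[2]
    for uv,z in(((160,358),14),((250,355),14),((245,400),14),((305,390),14),((140,425),14),((285,435),14),((285,437),14),((390,362),13),((68,447),13),((275,515),13)): print(uv,on(uv,z))
E
python3 fit.py
```

```text
[-90.0986  28.6985] [0.5586 0.0355 0.0518 0.4711] 
 [[ 0.4815 -0.8764 -0.0009]
 [ 0.7588  0.4174 -0.5   ]
 [ 0.4386  0.2401  0.866 ]]
[[-0.3551 -0.2661]
 [ 0.5923 -0.9403]
 [-0.0354 -0.0442]
 [-0.3745 -0.2441]
 [ 0.0435  1.283 ]
 [-0.1745 -0.2746]
 [-0.7021  0.5357]
 [-0.4256 -0.4966]
 [-0.6474 -0.3588]
 [-0.4704 -0.5372]]
hub34 [0.5605 0.0216 0.083 ]
hub40 [0.5605 0.0186 0.0882]
handle40 [0.6065 0.091  0.1301]
bed [0.5471 0.0138 0.0473]
(160, 358) [18.0155 25.9983 14.    ]
(250, 355) [31.3706  3.774  14.    ]
(245, 400) [13.8833 -3.6051 14.    ]
(305, 390) [ 26.1412 -17.24    14.    ]
(140, 425) [-11.2392  19.4772  14.    ]
(285, 435) [  5.6913 -21.6517  14.    ]
(285, 437) [  4.8732 -22.0975  14.    ]
(390, 362) [ 47.1889 -33.7126  13.    ]
(68, 447) [-32.4831  34.7927  13.    ]
(275, 515) [-32.2833 -38.5559  13.    ]
```

```bash
python3 - <<'E'
from fit import *
im=cv2.imread('pics/w1.png')
# rectify plane z=14: x right, y up, 7 px/mm, range x -40..50,y -45..35
g=np.array([(x,y) for y in(-40,35) for x in(-40,45)],float)
px=proj(w,np.array([R@np.array([a,b,14])/1e3+o for a,b in g]))
dst=np.float32([[(a+40)*7,(35-b)*7] for a,b in g])
H=cv2.getPerspectiveTransform(px.astype(np.float32),dst);v=cv2.warpPerspective(im,H,(595,525),flags=2)
cv2.circle(v,(44*7,35*7),28*7,(0,255,0),1)
cv2.imwrite('pics/rect1.png',v)
E
```

```text
(no output)
```

View pics/rect1.png

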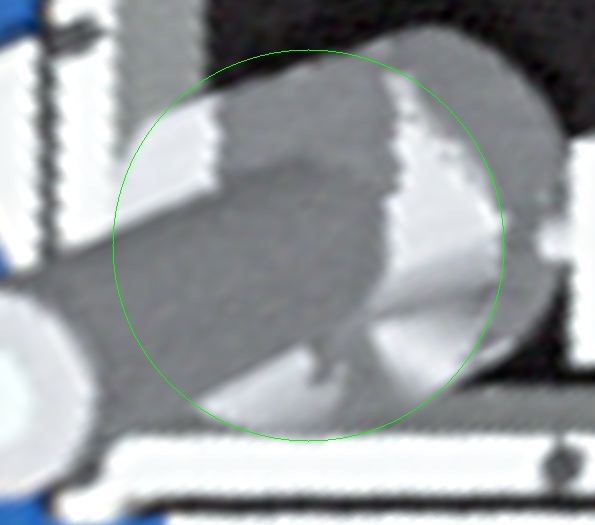

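The rectified plane is at 7 px/mm with the cell centre at (308,245). The flat is the straight edge from (140,130) to (390,40), so its normal is at about 110°. The slot is near (365,400), at about -70°. The cell therefore needs about 70° counter-clockwise. The tool can't tilt, so I'll ratchet: grip square to the lean, turn about 20° with a small lift, release, repeat.

```bash
python3 -m pendant '[{"x":-30,"y":-12,"z":10,"turn":0,"claw":0.3},{"x":-52,"y":-20,"z":40,"turn":0,"claw":0.3},{"x":-52,"y":-20,"z":80,"turn":0,"claw":0.3},{"x":-52,"y":-20,"z":115,"turn":0,"claw":0.3},{"x":-52,"y":-20,"z":138,"turn":0,"claw":0.3},{"x":-52,"y":-20,"z":148,"turn":0,"claw":0.3},{"x":-52,"y":-20,"z":148,"turn":0,"claw":0.3},{"x":-52,"y":-20,"z":148,"turn":0,"claw":0.3}]'
python3 - <<'E'
from h import *
cv2.imwrite('pics/w2.png',cv2.resize(read_camera('wrist')[180:340,200:440],None,fx=3,fy=3))
E
```

```text
time_s: 3.2
tool_pos: [0.5609, 0.0193, 0.0831]
tcp_rot: [[0.004, 1.0, 0.001], [1.0, -0.004, -0.0], [-0.0, 0.001, -1.0]]
wrist_force: [0.2, 0.3, -0.4]
grip_width: 0.698
grasp_force: 0.0
```

View pics/w2.png

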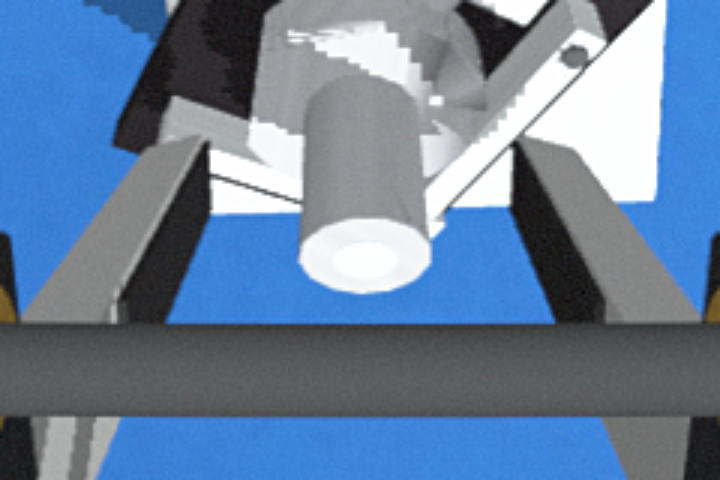

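The hub is centred between the open fingers: the fingers are at crop columns 205 and 512, the hub at 365. Closing now.

```bash
python3 -m pendant '[{"x":0,"y":0,"z":0,"turn":0,"claw":1},{"x":0,"y":0,"z":0,"turn":0,"claw":1},{"x":0,"y":0,"z":0,"turn":0,"claw":1},{"x":0,"y":0,"z":0,"turn":0,"claw":1},{"x":0,"y":0,"z":0,"turn":0,"claw":1},{"x":0,"y":1.2,"z":-1.5,"turn":-1,"claw":1},{"x":0.5,"y":3.5,"z":-2.5,"turn":-2,"claw":1},{"x":1,"y":5.5,"z":-3.5,"turn":-3,"claw":1}]'
```

```text
time_s: 4.25
tool_pos: [0.5654, 0.0205, 0.0852]
tcp_rot: [[-0.258, 0.966, -0.001], [0.966, 0.258, -0.0], [0.0, -0.001, -1.0]]
wrist_force: [0.1, 0.0, -3.5]
grip_width: 0.271
grasp_force: 30.0
```

```bash
python3 -m pendant '[{"x":0,"y":1.8,"z":-1,"turn":-1,"claw":1},{"x":0.3,"y":3.5,"z":-2,"turn":-2,"claw":1},{"x":0.3,"y":3.5,"z":-2,"turn":-2,"claw":1},{"x":0.3,"y":3.5,"z":-2,"turn":-2,"claw":0.5},{"x":0.3,"y":3.5,"z":-2,"turn":-2,"claw":0.4},{"x":0.3,"y":-1,"z":1,"turn":0,"claw":0.4},{"x":0.3,"y":-5.6,"z":3.5,"turn":2,"claw":0.4},{"x":0.4,"y":-5.6,"z":3.5,"turn":4,"claw":0.4}]'
python3 - <<'E'
from h import *
s=read_state();np.savez('s3.npz',p=s['tool_pos'],r=s['tcp_rot'])
cv2.imwrite('pics/w3.png',read_camera('wrist'))
E
```

```text
time_s: 5.25
tool_pos: [0.5603, 0.0194, 0.0822]
tcp_rot: [[0.098, 0.995, 0.0], [0.995, -0.098, -0.0], [0.0, 0.0, -1.0]]
wrist_force: [0.3, -0.6, -0.1]
grip_width: 0.601
grasp_force: 0.0
```

```bash
python3 -m pendant '[{"x":0,"y":0,"z":0,"turn":0,"claw":1},{"x":0,"y":0,"z":0,"turn":0,"claw":1},{"x":0,"y":0,"z":0,"turn":0,"claw":1},{"x":0,"y":0,"z":0,"turn":0,"claw":1},{"x":0,"y":1.5,"z":-1,"turn":-1,"claw":1},{"x":0.3,"y":3.5,"z":-2,"turn":-2,"claw":1},{"x":0.7,"y":5.2,"z":-3,"turn":-3,"claw":1},{"x":1.2,"y":6.8,"z":-4,"turn":-4,"claw":1}]'
python3 -m pendant '[{"x":0,"y":1.8,"z":-1,"turn":-1,"claw":1},{"x":0.3,"y":3.5,"z":-2,"turn":-2,"claw":1},{"x":0.3,"y":3.5,"z":-2,"turn":-2,"claw":1},{"x":0.3,"y":3.5,"z":-2,"turn":-2,"claw":0.5},{"x":0.3,"y":3.5,"z":-2,"turn":-2,"claw":0.4},{"x":0.3,"y":-1,"z":1,"turn":0,"claw":0.4},{"x":0.3,"y":-5.6,"z":3.5,"turn":2,"claw":0.4},{"x":0.6,"y":-6.8,"z":4,"turn":4,"claw":0.4}]'
python3 - <<'E'
from fit import *
s=read_state();print(s['tool_pos'],s['time_s']);im=read_camera('wrist');d=np.load('s3.npz')
out=[]
for s_,i in(({'tool_pos':d['p'],'tcp_rot':d['r']},cv2.imread('pics/w3.png')),(s,im)):
    c=cam('wrist',s_);g=[(x,y) for y in(-40,35) for x in(-40,45)]
    px=proj(c,np.array([R@np.array([a,b,14])/1e3+o for a,b in g]));dst=np.float32([[(a+40)*4.5,(35-b)*4.5] for a,b in g])
    v=cv2.warpPerspective(i,cv2.getPerspectiveTransform(px.astype(np.float32),dst),(382,340),flags=2)
    cv2.circle(v,(198,157),126,(0,255,0),1);out.append(v)
cv2.imwrite('pics/rect3.png',np.hstack(out))
E
```

```text
time_s: 6.3
tool_pos: [0.5666, 0.02, 0.0856]
tcp_rot: [[-0.258, 0.966, -0.001], [0.966, 0.258, 0.0], [0.0, -0.001, -1.0]]
wrist_force: [-0.5, -0.1, -3.4]
grip_width: 0.269
grasp_force: 29.7
time_s: 7.3
tool_pos: [0.5607, 0.0188, 0.0823]
tcp_rot: [[0.098, 0.995, 0.001], [0.995, -0.098, 0.0], [0.0, 0.001, -1.0]]
wrist_force: [-0.2, 0.3, -0.6]
grip_width: 0.598
grasp_force: 0.0
[0.5607 0.0188 0.0823] 7.3
```

View pics/rect3.png

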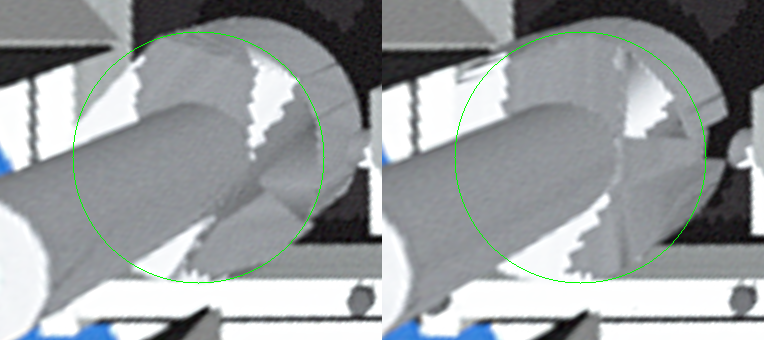

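The right half shows the slot rim gap now pointing nearly at the bolt (~(700,140)). The left half shows the earlier stroke. The hub hides the edges, so I'll back off along -y for a squarer view.

```bash
python3 -m pendant '[{"x":-20,"y":0,"z":-4,"turn":0,"claw":0.4},{"x":-50,"y":2,"z":-14,"turn":0.5,"claw":0.4},{"x":-80,"y":6,"z":-14,"turn":1.1,"claw":0.4},{"x":-105,"y":10,"z":-14,"turn":1.1,"claw":0.4},{"x":-110,"y":10.8,"z":-14,"turn":1.1,"claw":0.4},{"x":-110,"y":10.8,"z":-14,"turn":1.1,"claw":0.4},{"x":-110,"y":10.8,"z":-14,"turn":1.1,"claw":0.4},{"x":-110,"y":10.8,"z":-14,"turn":1.1,"claw":0.4}]'
cat > rect.py <<'E'
from fit import *
import sys
s=read_state();print(s['tool_pos'],s['time_s']);im=read_camera('wrist');cv2.imwrite(f'pics/{sys.argv[1]}.png',im)
c=cam('wrist',s);g=[(x,y) for y in(-40,35) for x in(-40,45)]
px=proj(c,np.array([R@np.array([a,b,14])/1e3+o for a,b in g]));dst=np.float32([[(a+40)*7,(35-b)*7] for a,b in g]);print(px.round())
v=cv2.warpPerspective(im,cv2.getPerspectiveTransform(px.astype(np.float32),dst),(770,525),flags=2)
cv2.circle(v,(308,245),196,(0,255,0),1);cv2.imwrite(f'pics/{sys.argv[1]}r.png',v)
E
python3 rect.py w4
```

```text
time_s: 8.35
tool_pos: [0.5613, -0.0907, 0.0961]
tcp_rot: [[0.185, 0.983, 0.0], [0.983, -0.185, 0.0], [0.0, 0.0, -1.0]]
wrist_force: [-0.8, -0.2, -0.6]
grip_width: 0.597
grasp_force: 0.0
[ 0.5613 -0.0907  0.0961] 8.35
[[320. 124.]
 [368.  -1.]
 [219.  96.]
 [239. -55.]]
```

View pics/w4r.png

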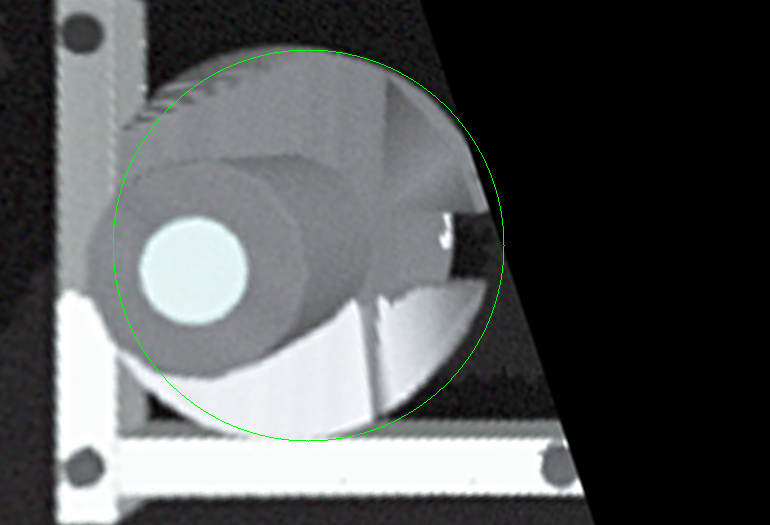

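The rectified view at 7 px/mm has nominal bedded centre (280,245). The slot now faces the bolt, with edges at rows 212 and 282 (middle 247), so it is within about 1°. The lower rim fits a circle about (280,245), so the flat has dropped onto fence A. My first angle estimate was too large. Next is the bolt handle.

```bash
python3 -m pendant '[{"x":0,"y":0,"z":-60,"turn":0,"claw":0.4},{"x":0,"y":0,"z":-120,"turn":0,"claw":0.4},{"x":50,"y":3,"z":-124,"turn":-1,"claw":0.4},{"x":105,"y":6,"z":-124,"turn":-2.1,"claw":0.4},{"x":155,"y":9,"z":-124,"turn":-2.1,"claw":0.4},{"x":187,"y":10.8,"z":-124,"turn":-2.1,"claw":0.4},{"x":187,"y":10.8,"z":-124,"turn":-2.1,"claw":0.4},{"x":187,"y":10.8,"z":-124,"turn":-2.1,"claw":0.4}]'
python3 - <<'E'
from h import *
d=np.load('nest.npz');R,o=d['R'],d['o'];s=read_state();im=read_camera('wrist');cv2.imwrite('pics/w5.png',im);c=cam('wrist',s)
Rt=np.array(s['tcp_rot'])
print('to handle (mm, tool):',Rt.T@((R@[.0995,0,.040]+o+[0,0,-.008])-s['tool_pos'])*1e3,'-x dir:',Rt.T@-R[:,0])
print('proj handle top',proj(c,R@[.0995,0,.058]+o),'hub top bedded',proj(c,R@[0,0,.052]+o))
E
```

```text
time_s: 9.4
tool_pos: [0.6065, 0.0896, 0.2199]
tcp_rot: [[0.004, 1.0, -0.0], [1.0, -0.004, -0.0], [-0.0, -0.0, -1.0]]
wrist_force: [-0.1, -0.3, 0.4]
grip_width: 0.597
grasp_force: 0.0
to handle (mm, tool): [ 1.354   0.1557 97.7573] -x dir: [-0.7605 -0.4784  0.4392]
proj handle top [[320.9394 219.6999]] hub top bedded [[277.7964 269.2326]]
```

```bash
python3 -m pendant '[{"x":1,"y":0,"z":40,"turn":0,"claw":0.4},{"x":1,"y":0,"z":75,"turn":0,"claw":0.4},{"x":1,"y":0,"z":92,"turn":0,"claw":0.4},{"x":1,"y":0,"z":97,"turn":0,"claw":0.5},{"x":1,"y":0,"z":97,"turn":0,"claw":1},{"x":1,"y":0,"z":97,"turn":0,"claw":1},{"x":1,"y":0,"z":97,"turn":0,"claw":1},{"x":1,"y":0,"z":97,"turn":0,"claw":1}]'
```

```text
time_s: 10.45
tool_pos: [0.607, 0.0911, 0.1236]
tcp_rot: [[0.004, 1.0, 0.001], [1.0, -0.004, 0.0], [0.0, 0.001, -1.0]]
wrist_force: [2.8, -1.3, 1.5]
grip_width: 0.12
grasp_force: 30.0
```

```bash
python3 -m pendant '[{"x":-2.3,"y":-1.4,"z":1.3,"turn":0,"claw":1},{"x":-4.6,"y":-2.9,"z":2.6,"turn":0,"claw":1},{"x":-6.8,"y":-4.3,"z":4,"turn":0,"claw":1},{"x":-9.1,"y":-5.7,"z":5.3,"turn":0,"claw":1},{"x":-11.4,"y":-7.2,"z":6.6,"turn":0,"claw":1},{"x":-13.7,"y":-8.6,"z":7.9,"turn":0,"claw":1},{"x":-16,"y":-10,"z":9.2,"turn":0,"claw":1},{"x":-16,"y":-10,"z":9.2,"turn":0,"claw":1}]'
python3 -m pendant '[{"x":-0.4,"y":-0.2,"z":0.2,"turn":0,"claw":1},{"x":-0.8,"y":-0.5,"z":0.4,"turn":0,"claw":1},{"x":-0.8,"y":-0.5,"z":0.4,"turn":0,"claw":1},{"x":-1.1,"y":-0.7,"z":0.7,"turn":0,"claw":1},{"x":-1.5,"y":-1,"z":0.9,"turn":0,"claw":1},{"x":-1.5,"y":-1,"z":0.9,"turn":0,"claw":1},{"x":-1.5,"y":-1,"z":0.9,"turn":0,"claw":1},{"x":-1.5,"y":-1,"z":0.9,"turn":0,"claw":1}]'
```

```text
time_s: 11.45
tool_pos: [0.5964, 0.0744, 0.1139]
tcp_rot: [[0.004, 1.0, -0.0], [1.0, -0.004, -0.001], [-0.001, -0.0, -1.0]]
wrist_force: [-1.1, -2.8, 4.8]
grip_width: 0.122
grasp_force: 30.0
time_s: 12.45
tool_pos: [0.5964, 0.0741, 0.1138]
tcp_rot: [[0.004, 1.0, 0.002], [1.0, -0.004, 0.001], [0.001, 0.002, -1.0]]
wrist_force: [1.6, 1.4, 11.8]
grip_width: 0.122
grasp_force: 30.0
```

```bash
python3 -m pendant '[{"x":-0.4,"y":-0.2,"z":0.2,"turn":0,"claw":1},{"x":-0.8,"y":-0.5,"z":0.4,"turn":0,"claw":1},{"x":-1.1,"y":-0.7,"z":0.7,"turn":0,"claw":1},{"x":-1.5,"y":-1,"z":0.9,"turn":0,"claw":1},{"x":-1.5,"y":-1,"z":0.9,"turn":0,"claw":1},{"x":-1.5,"y":-1,"z":0.9,"turn":0,"claw":1},{"x":-1.5,"y":-1,"z":0.9,"turn":0,"claw":1},{"x":-1.5,"y":-1,"z":0.9,"turn":0,"claw":1}]'
```

```text
time_s: 13.45
tool_pos: [0.5962, 0.074, 0.1137]
tcp_rot: [[0.003, 1.0, 0.004], [1.0, -0.003, 0.002], [0.002, 0.004, -1.0]]
wrist_force: [3.5, 6.3, 13.7]
grip_width: 0.12
grasp_force: 30.0
```

```bash
python3 -m pendant '[{"x":1.9,"y":1.2,"z":-1.1,"turn":0,"claw":1},{"x":1.9,"y":1.2,"z":-1.1,"turn":0,"claw":0.7},{"x":1.9,"y":1.2,"z":-1.1,"turn":0,"claw":0.4},{"x":1.9,"y":1.2,"z":-1.1,"turn":0,"claw":0.4},{"x":1.9,"y":1.2,"z":-1.1,"turn":0,"claw":0.4},{"x":1.9,"y":1.2,"z":-40,"turn":0,"claw":0.4},{"x":1.9,"y":1.2,"z":-90,"turn":0,"claw":0.4},{"x":1.9,"y":1.2,"z":-100,"turn":0,"claw":0.4}]'
python3 -m pendant '[{"x":-50,"y":-8,"z":0,"turn":0,"claw":0.4},{"x":-100,"y":-18,"z":0,"turn":0,"claw":0.4},{"x":-134,"y":-18,"z":10,"turn":0,"claw":0.4},{"x":-134,"y":-18,"z":24,"turn":0,"claw":0.4},{"x":-134,"y":-18,"z":24,"turn":0,"claw":0.4},{"x":-134,"y":-18,"z":24,"turn":0,"claw":0.4},{"x":-134,"y":-18,"z":24,"turn":0,"claw":0.4},{"x":-134,"y":-18,"z":24,"turn":0,"claw":0.4}]'
python3 - <<'E'
from fit import *
s=read_state();im=read_camera('wrist');cv2.imwrite('pics/w6.png',im)
c=cam('wrist',s);g=[(x,y) for y in(-35,35) for x in(-35,95)]
def rect(z):
    px=proj(c,np.array([R@np.array([a,b,z])/1e3+o for a,b in g]));dst=np.float32([[(a+35)*6,(35-b)*6] for a,b in g]);print(px.round().tolist())
    return cv2.warpPerspective(im,cv2.getPerspectiveTransform(px.astype(np.float32),dst),(780,420),flags=2)
v=rect(13);cv2.circle(v,(210,210),168,(0,255,0),1);cv2.line(v,(618,180),(618,240),(0,0,255),1);cv2.imwrite('pics/w6r.png',v)
E
```

```text
time_s: 14.45
tool_pos: [0.5971, 0.0745, 0.2153]
tcp_rot: [[0.004, 1.0, 0.004], [1.0, -0.004, 0.0], [0.001, 0.004, -1.0]]
wrist_force: [0.5, -0.3, -0.3]
grip_width: 0.601
grasp_force: 0.0
time_s: 15.45
tool_pos: [0.5775, -0.0594, 0.1884]
tcp_rot: [[0.003, 1.0, 0.001], [1.0, -0.003, 0.0], [0.0, 0.001, -1.0]]
wrist_force: [0.1, -0.7, -0.2]
grip_width: 0.601
grasp_force: 0.0
[[316.0, 151.0], [390.0, 35.0], [255.0, 123.0], [315.0, -15.0]]
```

View pics/w6r.png

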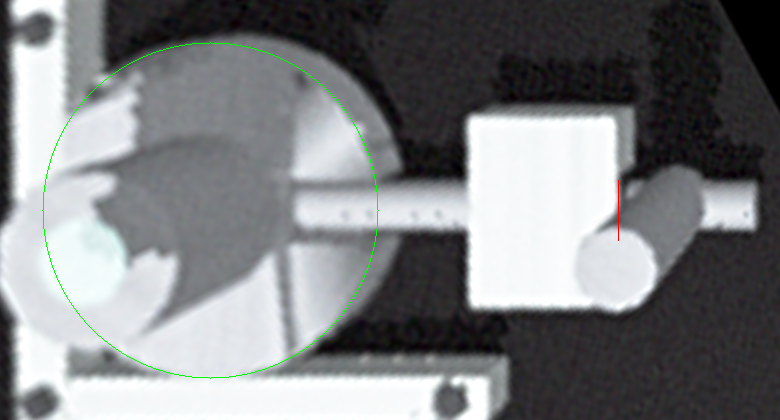

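```bash
python3 - <<'E'
from fit import *
s=read_state();c=cam('wrist',s);g=[(x,y) for y in(-35,35) for x in(-35,95)]
px=proj(c,np.array([R@np.array([a,b,13])/1e3+o for a,b in g]));dst=np.float32([[(a+35)*6,(35-b)*6] for a,b in g])
H=cv2.getPerspectiveTransform(dst,px.astype(np.float32))
for p,z in(((616,270),58),((84,262),52)):
    q=cv2.perspectiveTransform(np.array([[p]],float),H)[0,0];a,d=ray(c,q);a=R.T@(a-o)*1e3;d=R.T@d;print(q,a+d*(z-a[2])/d[2])
print(s['wrist_force'],s['time_s'])
E
```

```text
[346.5014  50.1321] [76.7168 -0.5573 58.    ]
[299.5912 130.4455] [ 0.0403 -0.6513 52.    ]
[-0.2672  0.286   0.5571] 15.5
```

```bash
python3 - <<'E'
from fit import *
s=read_state();c=cam('wrist',s);g=[(x,y) for y in(-35,35) for x in(-35,95)]
px=proj(c,np.array([R@np.array([a,b,13])/1e3+o for a,b in g]));dst=np.float32([[(a+35)*6,(35-b)*6] for a,b in g])
H=cv2.getPerspectiveTransform(dst,px.astype(np.float32))
for p,z in(((617,118),16),((468,116),16),((468,307),16),((36,28),13),((505,375),13)):
    q=cv2.perspectiveTransform(np.array([[p]],float),H)[0,0];a,d=ray(c,q);a=R.T@(a-o)*1e3;d=R.T@d;print(a+d*(z-a[2])/d[2])
E
```

```text
[68.1815 15.5365 16.    ]
[43.6167 15.8307 16.    ]
[ 43.6365 -15.5712  16.    ]
[-29.0247  30.2969  13.    ]
[ 48.9311 -27.5783  13.    ]
```

The guide corners check to within 0.4 mm, the cell is bedded (hub x = 0.0) and the bolt travel reads about 23.3 mm. I'll re-press the bolt once and release it without backing off, so it is surely bottomed.

```bash
python3 -m pendant '[{"x":0,"y":0,"z":-27,"turn":0,"claw":0.4},{"x":45,"y":7,"z":-27,"turn":0,"claw":0.4},{"x":90,"y":14,"z":-27,"turn":0,"claw":0.4},{"x":134,"y":18.5,"z":-27,"turn":0,"claw":0.4},{"x":134,"y":18.5,"z":-27,"turn":0,"claw":0.4},{"x":134,"y":18.5,"z":20,"turn":0,"claw":0.4},{"x":134,"y":18.5,"z":60,"turn":0,"claw":0.4},{"x":134,"y":18.5,"z":73,"turn":0,"claw":0.4}]'
python3 -m pendant '[{"x":0,"y":0,"z":0,"turn":0,"claw":1},{"x":0,"y":0,"z":0,"turn":0,"claw":1},{"x":0,"y":0,"z":0,"turn":0,"claw":1},{"x":0,"y":0,"z":0,"turn":0,"claw":1},{"x":-0.6,"y":-0.4,"z":0.3,"turn":0,"claw":1},{"x":-1.2,"y":-0.7,"z":0.7,"turn":0,"claw":1},{"x":-1.9,"y":-1.2,"z":1.1,"turn":0,"claw":1},{"x":-1.9,"y":-1.2,"z":1.1,"turn":0,"claw":1}]'
```

```text
time_s: 16.5
tool_pos: [0.5952, 0.0729, 0.1131]
tcp_rot: [[0.004, 1.0, -0.003], [1.0, -0.004, -0.001], [-0.001, -0.003, -1.0]]
wrist_force: [0.2, 0.3, 1.4]
grip_width: 0.599
grasp_force: 0.0
time_s: 17.5
tool_pos: [0.5962, 0.0733, 0.1151]
tcp_rot: [[0.003, 1.0, 0.003], [1.0, -0.003, 0.001], [0.001, 0.003, -1.0]]
wrist_force: [1.6, 4.6, 8.5]
grip_width: 0.122
grasp_force: 30.0
```

```bash
python3 -m pendant '[{"x":-0.7,"y":-0.5,"z":0.4,"turn":0,"claw":1},{"x":-0.7,"y":-0.5,"z":0.4,"turn":0,"claw":0.7},{"x":-0.7,"y":-0.5,"z":0.4,"turn":0,"claw":0.4},{"x":-0.7,"y":-0.5,"z":0.4,"turn":0,"claw":0.4},{"x":0,"y":0,"z":-30,"turn":0,"claw":0.4},{"x":0,"y":0,"z":-80,"turn":0,"claw":0.4},{"x":0,"y":0,"z":-110,"turn":0,"claw":0.4},{"x":0,"y":0,"z":-110,"turn":0,"claw":0.4}]'
python3 - <<'E'
from fit import *
s=read_state();im=read_camera('wrist');c=cam('wrist',s);print(s['wrist_force'],s['grip_width'])
# bright disc tops near expectation
for q in((.076,0,.058),(0,0,.052)):
    e=proj(c,R@np.array(q)+o)[0];m=cv2.inRange(cv2.cvtColor(im,6),170,255);n,l,st,ce=cv2.connectedComponentsWithStats(m)
    for i in range(1,n):
        if np.hypot(*(ce[i]-e))<25 and st[i,4]>20:
            a,d=ray(c,ce[i]);a=R.T@(a-o)*1e3;d=R.T@d;print(q,e,ce[i],st[i,4],a+d*(q[2]*1e3-a[2])/d[2])
E
```

```text
time_s: 18.5
tool_pos: [0.5961, 0.0723, 0.2262]
tcp_rot: [[0.004, 1.0, 0.004], [1.0, -0.004, 0.0], [0.0, 0.004, -1.0]]
wrist_force: [-0.1, 0.9, -1.3]
grip_width: 0.598
grasp_force: 0.0
[-0.1264  0.8711 -1.2526] 0.5979513826192588
(0.076, 0, 0.058) [319.437 214.834] [303.7431 199.7557] 397 [86.4246 21.5857 58.    ]
(0.076, 0, 0.058) [319.437 214.834] [341.5149 225.2919] 1175 [ 73.2636 -25.9544  58.    ]
(0.076, 0, 0.058) [319.437 214.834] [311.8433 227.6813] 568 [56.4394 -2.1779 58.    ]
(0, 0, 0.052) [286.7463 252.4051] [287.3455 252.5407] 246 [ 0.087 -0.69  52.   ]
```

Hub still bedded (x = 0.1 mm) and the gripper is clear, so I'm handing in.

```bash
python3 -c "from station import finish_job;print(finish_job())"
```

```text
the job is handed in; nothing more can be done
None
```

I handed the job in after about 18.5 s of the 56 s: the cell is bedded with its flat on fence A (hub within about 1 mm of the bedded position) and the bolt was pushed twice to a hard stop in the slot and let go, last measured at about 23.3 mm just before the second push; I did not see the ring mark itself, because the handle hid it, and no verdict was shown.

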